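Seat the specimen wheel on the feeder's keyed hub and close its keeper bar

TASK

Load the specimen wheel into the feeder: slide it along the channel onto the hub, turn it until its wide keyway finds the hub's wide master spline and it sinks fully home, flat on the feeder's floor. Then swing the keeper bar over so that it drops level across the hub, and leave the other things on the bench where they are.

Things in the scene. Friction and masses are not known exactly. Their poses are not given: they have to be found in the camera images.
- feeder: Grey feeder fixed to the bench. Origin on the hub's axis at bench level; x across the channel, y along it, z up. Around the hub (y -100 to 80 mm) its floor is 12 mm up. Side walls along all its length: inner faces at x = +-77 mm, 14 mm thick, tops 42 mm up. Two end stops (|x| 25 to 63 mm, y -87 to -73 mm, tops 42 mm up) stop a wheel about concentric with the hub.
- deck (a point): Middle of the end edge of the channel's flat deck, 32 mm above the bench, at y = 80 mm from the hub axis. The deck runs from here to y = 305 mm, between the side walls.
- hub_top (a point): Centre of the top of the steel hub, 31 mm above the bench. Smooth, oiled round core, 52 mm diameter, its top 5 mm a bevelled nose. A wheel pushed concentric drops 6 mm over the nose and rests on the spline tops (underside 26 mm up). There it turns with under 2 N at its peg, and drops a further 14 mm to the floor when the keyways meet the splines.
- master (a point): Top of the hub's wide master spline (18 mm wide), 33 mm from the hub axis towards the feeder's +y. Four narrow splines (9 mm) stand 96, 144, 215 and 253 degrees from it, counter-clockwise seen from above. All reach 38 mm from the axis, from 26 mm above the bench down to the floor at 12 mm.
- wheel_center (a point): Centre (half-way up) of the loose aluminium specimen wheel: 150 mm diameter, 12 mm thick, 0.3 to 0.65 kg, bore 55 mm with five keyways 3 mm wider than the splines; fits one way round only. y axis: from centre along the wide keyway to the peg; z up. At first flat on the deck, centre 38 mm up; fully home it is over the hub, 18 mm up, its y along the feeder's y.
- wheel_peg (a point): Mid-height of the upright turning peg on the wheel, 14 mm diameter, 40 mm tall, standing on the wheel's top 55 mm from its centre in line with the wide keyway. The point is 26 mm above the wheel's centre.
- keeper (a joint): Angle of the steel keeper bar (24 mm wide, 8 mm thick, 140 mm long). 0 = level across the hub, towards +y, just above the hub's top; 1.57 = upright; at first it leans back on its stop at about 2.2. It swings easily (damped, under 2 N at the tip) and falls slowly to whichever side of upright it is on. It cannot get level while the wheel stands on the spline tops.
- keeper_hinge (a point): Middle of the keeper bar's level hinge (axis along the feeder's x), 108 mm from the hub axis on the feeder's -y side, 38 mm above the bench, between two cheeks 48 mm high and 52 mm over all.
- keeper_tip (a point): Tip of the keeper bar, middle of its thickness, 140 mm from the hinge. A 22 mm high tab stands on the bar there, on the side that is its top when level.
- spacer: Loose bystander: steel spacer ring lying flat, 72 mm diameter, 14 mm high; origin under its centre.
- driver: Loose bystander: screwdriver with black handle, lying along its x axis.
- jar: Loose bystander: amber glass jar, 60 mm diameter, 75 mm tall; origin under its centre.
- slidebox: Loose bystander: closed grey slide box, 90 x 160 x 35 mm; origin under its centre.
- brush: Loose bystander: brush with wooden handle, lying along its x axis.
- dish: Loose bystander: clear shallow dish, 90 mm diameter, 18 mm tall; origin under its centre.
- bottle: Loose bystander: amber bottle, 60 mm diameter, 140 mm tall; origin under its centre.
- wheel: The same specimen wheel, its origin at the centre of its underside, axes as at wheel_center.

How it is judged:
On the way, in this order (a step that is already met when the one before it is completed fails the run):
1. the wheel is fully home on the hub, keyways on the splines, while the keeper bar is still up (z of wheel_center in the frame of feeder below 0.0205 m and horizontal distance between wheel_center and hub_top below 0.005 m and angle between the y axis of wheel_center and the y axis of feeder, either way round below 0.15 rad and y of wheel_peg in the frame of feeder above 0.04 m and angle between wheel_center's own z axis and vertical below 0.05 rad and value of joint keeper above 0.3 rad), for 0.2 s.
2. the keeper bar is level across the hub (value of joint keeper below 0.06 rad), for 0.2 s.
At the end, for the whole second after the job is handed in: The wheel lies at rest fully home: centre within 2.5 mm of its seated height and within 5 mm of the hub axis, level within 3 degrees, peg and wide keyway on the master spline; the keeper bar lies level across the hub (within 0.06 rad) (z of wheel_center in the frame of feeder below 0.0205 m and horizontal distance between wheel_center and hub_top below 0.005 m and angle between the y axis of wheel_center and the y axis of feeder, either way round below 0.15 rad and y of wheel_peg in the frame of feeder above 0.04 m and angle between wheel_center's own z axis and vertical below 0.05 rad and value of joint keeper below 0.06 rad and linear speed of wheel below 0.02 m/s); the robot touches nothing.
It fails at once if a bystander (spacer, screwdriver, jar, slide box, brush, dish or bottle) is shifted by more than 30 mm (distance of any of spacer, driver, jar, slidebox, brush, dish, bottle from where it was at the start of the episode above 0.03 m).
It also fails if it takes over 69 s, if anything falls off the work surface, if the arm or the gripper's body presses on something with over 40 N, if the wrist force passes 120 N, or if a joint passes its speed limit or range.

ROBOT

A 7-joint arm with a two-finger parallel gripper is mounted at the origin on the work surface. World frame = base frame: x ahead of the robot, y to its left, z up, the work surface at z = 0. Lengths are in m, angles in rad, forces in N, time in s.
With the tool pointing down it reaches from about 0.425 to 0.95 m from the base axis. Payload 16.7 kg.
Tool frame: the origin (TCP) lies midway between the tips of the shut fingers; the grasp point (between the pads) lies 19 mm behind it; z points along the fingers, y is the direction in which the jaws open and shut (so a half turn about z gives the same grasp; the last joint's range is limited). The gripper opens to 94 mm and grips with 3 to 60 N. Pads are 16 mm wide; open, the fingers measure 119 mm over their backs; the gripper's body (75 mm by 177 mm) begins 78 mm behind the grasp point.
Start: joints at [1.089, 0.426, 0.074, 1.606, -0.034, 1.111, -0.067], TCP at [0.22, -0.638, 0.205] pointing down, gripper open.
Joint ranges: [-2.85, 2.85], [-0.5, 2.14], [-1.23, 1.37], [0.21, 2.46], [-1.02, 4.16], [0.16, 2.05], [-2.73, 2.73]. Speed limits (rad/s): [1.89, 1.89, 2.39, 2.39, 3.01, 3.01, 3.01].

INTERFACE

Orientations are given as a unit quaternion [x, y, z, w].
In Python, from plant import ctrl gives the robot as it stands.
- The arm moves only by the tool drive_tool, never from a script. Its argument "series" is a list that holds one entry, the list of rows, each a list of 4 numbers: the shift along the world's x, y, z in m, then the turn about the world's z in rad. A call has 1 to 8 rows; each row shifts and turns the pose as measured when the row begins; what a row does not reach is not made up. A row lasts 1/12 s, in which the tool goes at most 41.7 mm and 7.16 degrees, less where a joint would pass 70% of its speed; a pose out of reach is approached as far as the arm can. A call is refused whole if a number of a shift passes 0.0417 or a number of a turn 0.125, either way. A call with a gripper value outside its range is refused whole. "grip" is the closure, from 0 (fully open) to 1 (shut), set as the call begins (left out, the last holds). The fingers move at their own pace and stop on an object; "newtons" is the grip in N (left out, the last holds). Time passes only in rows, so rows that do not move let the fingers close. It gives the time, the measured TCP pose, the force and the opening at its end, in the units of the state.
- ctrl.read_state(): the state, without advancing time (a new reading comes with each control period).
- ctrl.read_camera(name): name is "scene" or "top"; returns (picture, depth): 420x560x3 uint8, blue, green, red; 420x560 float32, m along the optical axis (not along the pixel's ray), 0 where there is no reading.
- ctrl.get_calibration(name): a dict with "vfov" (degrees; the focal length in pixels is half the picture's height over the tangent of half this angle, whatever the lens; pixels are square), "cx", "cy" (the principal point, pixels), "R" (3x3) and "t" (3): a world point X has camera coordinates R X + t. Camera axes: x right, y down, z forward; pixel columns grow to the right and rows downward; lengths in m; the calibration is good to about 2 mm. A picture is of the moment at which its call begins. get_calibration takes no time and is no camera call.
- ctrl.sign_off(): hands the job in, once; it reports no verdict.
The state is a dict: "time": time; "q": joint angles; "joint_vel": joint speeds; "joint_torque": joint torques, N m; "eef_pos": TCP position; "tool_rot": TCP orientation; "force": force on the tool from outside, world axes, zero at the start; "ft_torque": the same for the moment, N m; "grip_width": finger opening in m.
Only numpy, scipy, OpenCV 4.12 (cv2) and the standard library are available. Lean on these libraries where they do the work, as an engineer would, in place of code of your own. Each camera call takes 0.05 s, during which the arm holds its last target. There are 200 camera calls.

## Working session

There is one attempt and no reset: what is moved stays moved. The work goes in short steps, Python scripts to look and compute and a tool call to move; the robot and the scene stay as the last step left them, time stands still between calls to the robot, and variables do not carry over. Pictures are saved under pics/ and viewed, about 8 in all and at most 12, crops included, and the job is handed in when it is done.

Besides the shell and the picture viewer there is one more tool, called after ">>>" by a JSON object that holds its "op" and its "data". drive_tool: Moves the arm, as the interface text tells. Its arguments: {"type":"object","properties":{"series":{"type":"array","items":{"type":"array","items":{"type":"array","items":{"type":"number"}}}},"grip":{"type":"number"},"newtons":{"type":"number"}},"required":["series"]}

```bash
mkdir -p pics
cat > h.py <<'E'
from plant import ctrl
import numpy as np, cv2
def look(n):
    im,d=ctrl.read_camera(n); return im,d,ctrl.get_calibration(n)
def cloud(d,c):
    h,w=d.shape; f=h/2/np.tan(np.radians(c["vfov"])/2)
    v,u=np.mgrid[:h,:w]
    P=np.stack([(u-c["cx"])/f*d,(v-c["cy"])/f*d,d],-1)
    return (P-np.array(c["t"]))@np.array(c["R"])
E
python3 - <<'E'
from h import *
for n in("top","scene"):
    im,d,c=look(n); cv2.imwrite(f"pics/{n}0.png",im); np.savez(f"{n}0.npz",im=im,d=d,P=cloud(d,c)); print(c)
print(ctrl.read_state())
E
```

```text
{'vfov': 45.31007672420103, 'cx': 268.2556021105023, 'cy': 203.19451054203043, 'R': array([[ 0.00667829, -0.99997542, -0.00213655],
       [-0.99121817, -0.00633759, -0.13208475],
       [ 0.13206796,  0.00299988, -0.99123612]]), 't': array([1.42719097e-03, 5.40033562e-01, 1.68708542e+00])}
{'vfov': 54.671118282785514, 'cx': 284.8061618397878, 'cy': 210.33074992759774, 'R': array([[ 0.41305384,  0.91070084, -0.0032407 ],
       [ 0.78594667, -0.35826402, -0.50391937],
       [-0.46008082,  0.20559881, -0.86374462]]), 't': array([-0.20374985, -0.39700613,  1.36951885])}
{'time': 0.1, 'q': array([ 1.08951288,  0.42667383,  0.07388186,  1.606534  , -0.03407815,
        1.11080495, -0.06708653]), 'joint_vel': array([ 0.00050432,  0.00108237, -0.00066761, -0.00125669,  0.0001646 ,
       -0.00059626,  0.00014272]), 'joint_torque': array([ 7.66591314e-03, -9.37474680e+01,  3.67761478e+00, -4.55038941e+01,
       -4.84784553e-02,  1.67832192e-02,  9.62212198e-05]), 'eef_pos': array([ 0.21968848, -0.63783199,  0.20484758]), 'tool_rot': array([ 9.86274174e-01,  1.65114861e-01, -1.51099985e-04, -5.60178189e-04]), 'force': array([ 0.19179918, -1.09398946,  0.58319393]), 'ft_torque': array([-0.00114208, -0.034645  , -0.04192161]), 'grip_width': 0.09399392690224752}
```

View pics/top0.png

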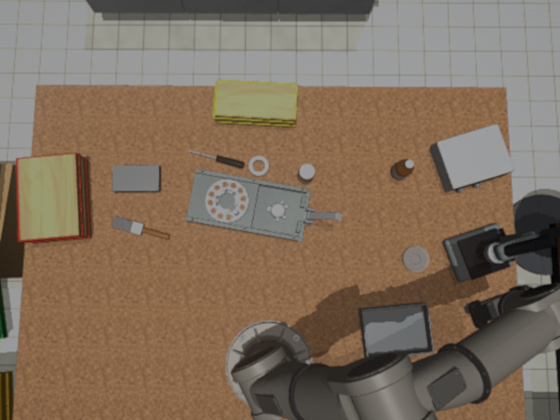

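View pics/scene0.png

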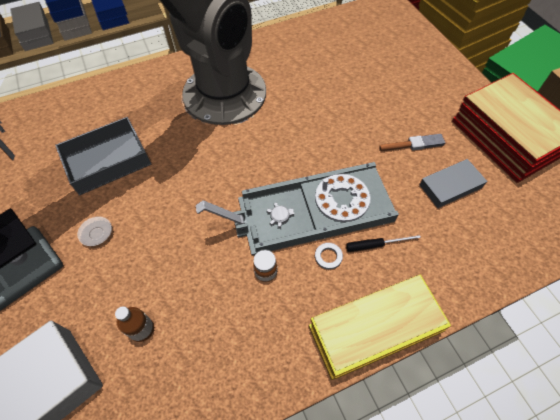

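Run:
```python
from h import *
a=np.load("top0.npz");P=a["P"];im=a["im"]
s=np.load("scene0.npz");Q=s["P"];im2=s["im"]
for (v,u) in [(210,278),(201,227),(215,340),(213,310),(200,190),(172,307),(166,258),(210,265),(225,283)]:
    print((u,v),P[v,u].round(4))
for (v,u) in [(213,280),(197,342),(207,203),(186,325)]:print("s",(u,v),Q[v,u].round(4))
for nm,C in(("top",P),("scene",Q)):
    m=(C[...,2]>.0385)&(C[...,2]<.0455)&(C[...,0]>.38)&(C[...,0]<.75)&(C[...,1]>-.2)&(C[...,1]<.3)
    n,l,st,_=cv2.connectedComponentsWithStats(m.astype(np.uint8),connectivity=8)
    k=[i for i in range(1,n) if st[i,4]>25]
    pts=C[np.isin(l,k)][:,:2].astype(np.float32)
    r=cv2.minAreaRect(pts*1000); print(nm,len(pts),r,cv2.boxPoints(r).round(1).tolist())
c=cv2.resize(im[160:250,180:350],None,fx=4.7,fy=4.7,interpolation=cv2.INTER_CUBIC);cv2.imwrite("pics/t1.png",c)
c=cv2.resize(im2[155:255,190:405],None,fx=3.7,fy=3.7,interpolation=cv2.INTER_CUBIC);cv2.imwrite("pics/s1.png",c)
```

```text
(278, 210) [ 0.5172 -0.0286  0.0322]
(227, 201) [0.5477 0.147  0.0287]
(340, 215) [ 0.4884 -0.2242  0.1495]
(310, 213) [ 0.5054 -0.1366  0.0514]
(190, 200) [0.5491 0.273  0.0379]
(307, 172) [ 0.6422 -0.1253  0.0727]
(258, 166) [ 0.6793  0.0424 -0.011 ]
(265, 210) [0.5191 0.0161 0.0136]
(283, 225) [ 0.4678 -0.0465  0.0091]
s (280, 213) [ 0.5223 -0.0273  0.0318]
s (342, 197) [0.5466 0.1493 0.0317]
s (203, 207) [ 0.497  -0.214   0.1552]
s (325, 186) [0.5138 0.1103 0.0657]
top 1229 ((535.827880859375, 79.26869201660156), (390.6785888671875, 182.2658233642578), 80.21057891845703) [[412.79998779296875, -97.69999694824219], [592.4000244140625, -128.6999969482422], [658.7999877929688, 256.29998779296875], [479.20001220703125, 287.29998779296875]]
scene 2766 ((577.3827514648438, 68.12580871582031), (399.1961975097656, 264.1504821777344), 80.24761199951172) [[413.3999938964844, -106.19999694824219], [673.7000122070312, -151.0], [741.4000244140625, 242.5], [481.0, 287.20001220703125]]
```

View pics/t1.png

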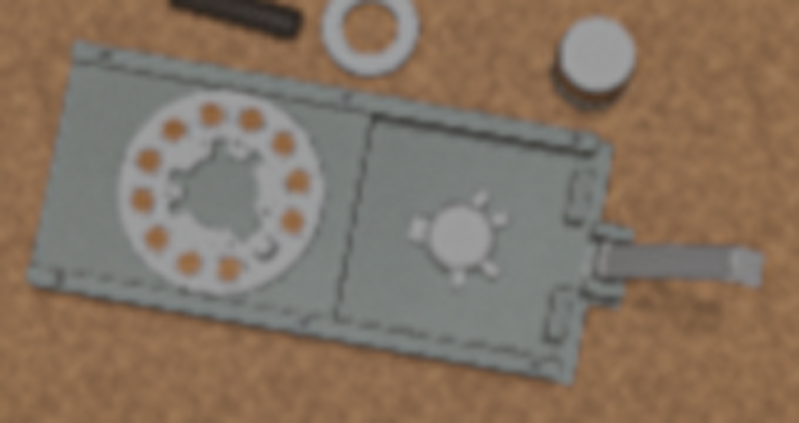

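View pics/s1.png

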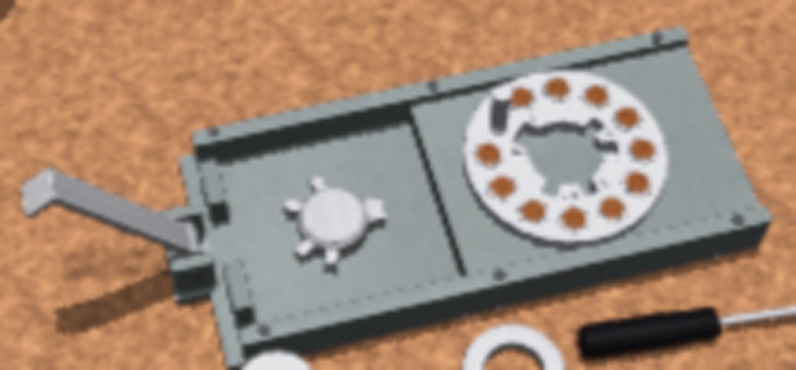

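```bash
cat >> h.py <<'E'
def ray(u,v,z,c,h=420):
    f=h/2/np.tan(np.radians(c["vfov"])/2); R=np.array(c["R"]);o=-R.T@np.array(c["t"])
    d=R.T@np.array([(u-c["cx"])/f,(v-c["cy"])/f,1.]); return (o+d*(z-o[2])/d[2])[:2]
E
python3 - <<'E'
from h import *
c=ctrl.get_calibration("top");cs=ctrl.get_calibration("scene")
g=lambda x,y:(180+x/4.7-.4,160+y/4.7-.4)
gs=lambda x,y:(190+x/3.7-.4,155+y/3.7-.4)
pt=lambda x,y,z:ray(*g(x,y),z,c)
ps=lambda x,y,z:ray(*gs(x,y),z,cs)
hub=pt(461,237,.031);wc=pt(222,192,.044);peg=pt(266,244,.080)
print("top hub",hub,"wheel",wc,"peg",peg)
print("scene hub",ps(333,217,.031),"wheel",ps(566,157,.044),"pegtop",ps(501,100,.084))
# wall outer corners (z=.042), deck edge
cor=[pt(*p,.042) for p in[(75,43),(610,137),(28,280),(572,382)]];print("corners top",np.array(cor))
cors=[ps(*p,.042) for p in[(683,30),(770,216),(194,132)]];print("corners sc",np.array(cors))
print("deck edge",pt(374,117,.032),pt(337,318,.032),"master",pt(417,229,.026))
for C in(cor,): print(np.degrees(np.arctan2(*(C[0]-C[1])[::-1])),np.degrees(np.arctan2(*(C[2]-C[3])[::-1])))
print("long sc",np.degrees(np.arctan2(*(cors[0]-cors[2])[::-1])))
P=np.load("top0.npz")["P"];im=np.load("top0.npz")["im"]
q=P[(P[...,2]>.055)&(P[...,2]<.1)&(abs(P[...,0]-wc[0])<.07)&(abs(P[...,1]-wc[1])<.07)];print("peg top cloud",len(q),q.mean(0) if len(q) else 0)
Q=np.load("scene0.npz")["P"]
q=Q[(Q[...,2]>.06)&(Q[...,2]<.1)&(abs(Q[...,0]-wc[0])<.07)&(abs(Q[...,1]-wc[1])<.07)];print("peg sc cloud",len(q),q.mean(0) if len(q) else 0)
E
```

```text
top hub [ 0.51724079 -0.02750709] wheel [0.54746054 0.14628479] peg [0.50550234 0.11135975]
scene hub [ 0.5220884  -0.02838999] wheel [0.55361459 0.14559508] pegtop [0.5115744 0.1098009]
corners top [[ 0.65728242  0.25614167]
 [ 0.58999532 -0.13558085]
 [ 0.48260087  0.28564339]
 [ 0.41149836 -0.10754195]]
corners sc [[ 0.48772732  0.28471749]
 [ 0.6577863   0.25610807]
 [ 0.41814361 -0.09540495]]
deck edge [0.60539496 0.03672599] [0.45735349 0.06223553] master [0.52352716 0.00463482]
80.25328769106403 79.74957489449655
long sc 79.62651299499377
peg top cloud 19 [0.505817   0.11377528 0.07735146]
peg sc cloud 42 [0.50817004 0.11127828 0.07662761]
```

>>> {"op": "drive_tool", "data": {"series": [[[0.028, 0.03, 0, 0.12], [0.028, 0.03, 0, 0.12], [0.028, 0.03, 0, 0.12], [0.028, 0.03, 0, 0.12], [0.028, 0.03, 0, 0.12], [0.028, 0.03, 0, 0.12], [0.028, 0.03, 0, 0.12], [0.028, 0.03, 0, 0.12]]], "grip": 0.3}}

```text
time: 0.77
eef_pos: [0.4374, -0.3955, 0.202]
tool_rot: [0.792, 0.61, -0.003, -0.0]
force: [-0.5, -1.2, -0.3]
grip_width: 0.0659
```

>>> {"op": "drive_tool", "data": {"series": [[[0.008, 0.04, 0, 0.12], [0.008, 0.04, 0, 0.12], [0.008, 0.04, 0, 0.12], [0.008, 0.04, 0, 0.12], [0.008, 0.04, 0, 0.12], [0.008, 0.04, 0, 0.12], [0.008, 0.04, 0, 0.12], [0.008, 0.04, 0, 0.12]]]}}

```text
time: 1.43
eef_pos: [0.5027, -0.0688, 0.2006]
tool_rot: [0.403, 0.915, -0.003, 0.001]
force: [1.5, -0.4, -0.8]
grip_width: 0.0655
```

```bash
cat >> h.py <<'E'
from scipy.spatial.transform import Rotation as Ro
def st():
    s=ctrl.read_state(); y=Ro.from_quat(s["tool_rot"]).as_matrix()[:,1]
    print("t",round(s["time"],2),"tcp",np.round(s["eef_pos"],4),"jaw deg",round(np.degrees(np.arctan2(y[1],y[0])),1),"q",np.round(s["q"],2),"F",np.round(s["force"],1),"w",round(s["grip_width"],4)); return s
E
python3 -c "from h import *;st()"
```

```text
t 1.43 tcp [ 0.5027 -0.0688  0.2006] jaw deg 42.5 q [ 0.52  0.2  -0.58  1.95  0.14  1.02  0.62] F [ 1.5 -0.4 -0.8] w 0.0655
```

>>> {"op": "drive_tool", "data": {"series": [[[0.001, 0.025, 0, 0.12], [0.001, 0.025, 0, 0.12], [0.001, 0.025, 0, 0.12], [0.001, 0.025, 0, 0.12], [0.001, 0.025, 0, 0.12], [0, 0.025, 0, 0.12], [0, 0.025, 0, 0.12], [0, 0.006, 0, 0.12]]], "grip": 0.5}}

```text
time: 2.1
eef_pos: [0.5059, 0.1293, 0.2005]
tool_rot: [-0.087, 0.996, -0.002, 0.002]
force: [-0.4, 0.2, -0.1]
grip_width: 0.0467
```

>>> {"op": "drive_tool", "data": {"series": [[[0, 0, -0.01, 0.12], [0, 0, -0.02, 0.12], [0, 0, -0.02, 0.12], [0, 0, -0.02, 0.12], [0, 0, 0, 0.1]]]}}

```text
time: 2.52
eef_pos: [0.5053, 0.1335, 0.1286]
tool_rot: [-0.379, 0.925, 0.0, 0.004]
force: [-0.7, -0.5, -0.5]
grip_width: 0.0472
```

Run:
```python
from h import *
st()
for n,b in(("scene",(130,260,230,420)),("top",(150,260,180,320))):
    im,d,c=look(n);cv2.imwrite(f"pics/{n}2.png",cv2.resize(im[b[0]:b[1],b[2]:b[3]],None,fx=4,fy=4,interpolation=cv2.INTER_CUBIC))
```

```text
t 2.52 tcp [0.5053 0.1335 0.1286] jaw deg 134.6 q [ 0.37  0.4  -0.91  1.98  0.39  0.93  1.61] F [-0.7 -0.5 -0.5] w 0.0472
```

View pics/scene2.png

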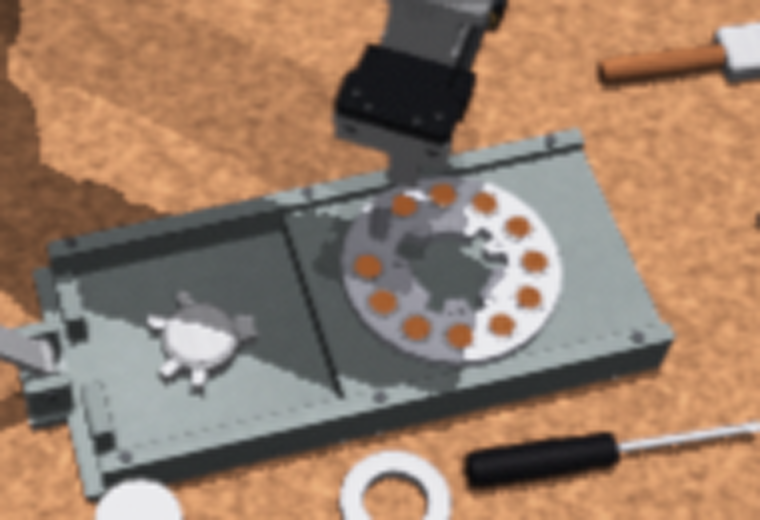

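>>> {"op": "drive_tool", "data": {"series": [[[0.001, -0.012, -0.008, -0.05], [0.001, -0.01, -0.008, -0.04], [0, 0, 0, 0], [0, 0, 0, 0]]]}}

```text
time: 2.95
eef_pos: [0.5095, 0.1121, 0.1162]
tool_rot: [-0.327, 0.945, 0.0, 0.006]
force: [1.4, -0.0, 0.6]
grip_width: 0.0474
```

```bash
python3 -c "from h import *;st()"
```

```text
t 2.95 tcp [0.5095 0.1121 0.1162] jaw deg 128.1 q [ 0.38  0.4  -0.87  2.    0.39  0.9   1.54] F [ 1.4 -0.   0.6] w 0.0474
```

>>> {"op": "drive_tool", "data": {"series": [[[-0.002, 0, -0.015, 0], [0, 0, -0.02, 0], [0, 0, -0.018, 0], [0, 0, -0.01, 0], [0, 0, 0, 0]]]}}

```text
time: 3.37
eef_pos: [0.5103, 0.1149, 0.0559]
tool_rot: [-0.325, 0.946, -0.001, 0.01]
force: [-1.5, -0.1, -0.2]
grip_width: 0.047
```

>>> {"op": "drive_tool", "data": {"series": [[[0, 0, 0, 0], [0, 0, 0, 0], [0, 0, 0, 0], [0, 0, 0, 0], [0, 0, 0, 0], [0, 0, 0, 0]]], "grip": 1.0, "newtons": 12}}

```text
time: 3.87
eef_pos: [0.5123, 0.1166, 0.0599]
tool_rot: [-0.324, 0.946, -0.001, 0.012]
force: [-0.4, 1.1, -2.5]
grip_width: 0.0132
```

```bash
python3 -c "from h import *;st()"
```

```text
t 3.87 tcp [0.5123 0.1166 0.0599] jaw deg 127.9 q [ 0.32  0.48 -0.81  2.05  0.49  0.79  1.44] F [-0.4  1.1 -2.5] w 0.0132
```

>>> {"op": "drive_tool", "data": {"series": [[[0, 0, 0, 0], [0, 0, -0.004, 0], [0, 0, -0.005, 0], [0, 0, -0.003, 0]]], "grip": 0.75}}

```text
time: 4.2
eef_pos: [0.5131, 0.1163, 0.0481]
tool_rot: [-0.324, 0.946, -0.001, 0.013]
force: [-0.7, -0.7, -0.2]
grip_width: 0.0231
```

>>> {"op": "drive_tool", "data": {"series": [[[0, 0, -0.001, 0], [0, 0, -0.001, 0], [-0.002, -0.0118, -0.0005, 0], [-0.002, -0.0118, -0.0005, 0], [-0.002, -0.0118, -0.0005, 0], [-0.002, -0.0118, -0.0005, 0], [-0.002, -0.0118, -0.0005, 0]]], "grip": 1.0}}

```text
time: 4.78
eef_pos: [0.5057, 0.0627, 0.0446]
tool_rot: [-0.327, 0.945, 0.001, 0.017]
force: [-0.4, 3.3, 8.3]
grip_width: 0.014
```

```bash
python3 -c "from h import *;st()"
```

```text
t 4.78 tcp [0.5057 0.0627 0.0446] jaw deg 128.2 q [ 0.42  0.47 -0.8   2.1   0.51  0.73  1.53] F [-0.4  3.3  8.3] w 0.014
```

>>> {"op": "drive_tool", "data": {"series": [[[-0.002, -0.0118, 0.002, 0], [-0.0023, -0.0118, 0.001, 0], [-0.0023, -0.0118, 0, 0], [-0.0023, -0.0118, 0, 0], [-0.0023, -0.0118, 0, 0]]]}}

```text
time: 5.2
eef_pos: [0.4929, 0.0012, 0.047]
tool_rot: [-0.328, 0.945, 0.002, 0.016]
force: [1.2, 0.4, -3.2]
grip_width: 0.0137
```

Run:
```python
from h import *
st()
im,d,c=look("scene");b=(130,260,200,400);cv2.imwrite("pics/s3.png",cv2.resize(im[b[0]:b[1],b[2]:b[3]],None,fx=4,fy=4,interpolation=cv2.INTER_CUBIC))
```

```text
t 5.2 tcp [0.4929 0.0012 0.047 ] jaw deg 128.3 q [ 0.55  0.45 -0.81  2.13  0.48  0.72  1.67] F [ 1.2  0.4 -3.2] w 0.0137
```

View pics/s3.png

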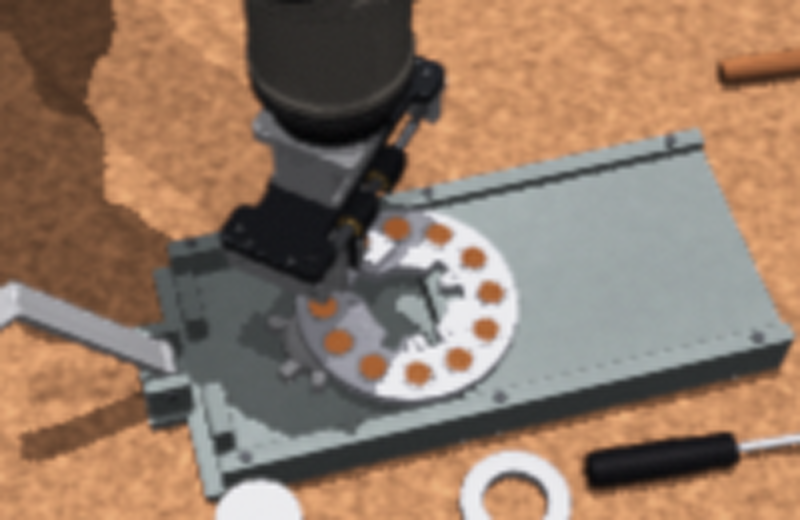

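>>> {"op": "drive_tool", "data": {"series": [[[-0.0023, -0.0118, 0, 0], [-0.0023, -0.0118, 0, 0], [-0.0023, -0.0118, 0, 0], [-0.002, -0.01, 0, 0]]]}}

```text
time: 5.58
eef_pos: [0.484, -0.0468, 0.0467]
tool_rot: [-0.328, 0.945, 0.002, 0.017]
force: [2.6, 0.4, -3.1]
grip_width: 0.0138
```

>>> {"op": "drive_tool", "data": {"series": [[[-0.001, -0.005, 0, 0], [-0.001, -0.003, 0, 0]]]}}

```text
time: 5.75
eef_pos: [0.4819, -0.0564, 0.0465]
tool_rot: [-0.327, 0.945, 0.002, 0.017]
force: [-0.5, -1.3, -0.1]
grip_width: 0.0139
```

Run:
```python
from h import *
st()
im,d,c=look("scene");cl=cloud(d,c)
m=(cl[...,2]>.02)&(cl[...,2]<.055)&(np.hypot(cl[...,0]-.519,cl[...,1]+.028)<.12)&(im.min(2)>150)
q=cl[m];print(len(q),"z pct",np.percentile(q[:,2],[10,50,90]))
u,s,vt=np.linalg.svd(q-q.mean(0),full_matrices=False);print("normal",vt[2],"ctr",q.mean(0))
b=(130,260,200,400);cv2.imwrite("pics/s4.png",cv2.resize(im[b[0]:b[1],b[2]:b[3]],None,fx=4,fy=4,interpolation=cv2.INTER_CUBIC))
```

```text
t 5.75 tcp [ 0.4819 -0.0564  0.0465] jaw deg 128.2 q [ 0.68  0.44 -0.81  2.14  0.47  0.71  1.8 ] F [-0.5 -1.3 -0.1] w 0.0139
1644 z pct [0.03002766 0.03613437 0.04183315]
normal [-0.01816771 -0.06119167 -0.99796068] ctr [0.54370481 0.01025306 0.03589776]
```

View pics/s4.png

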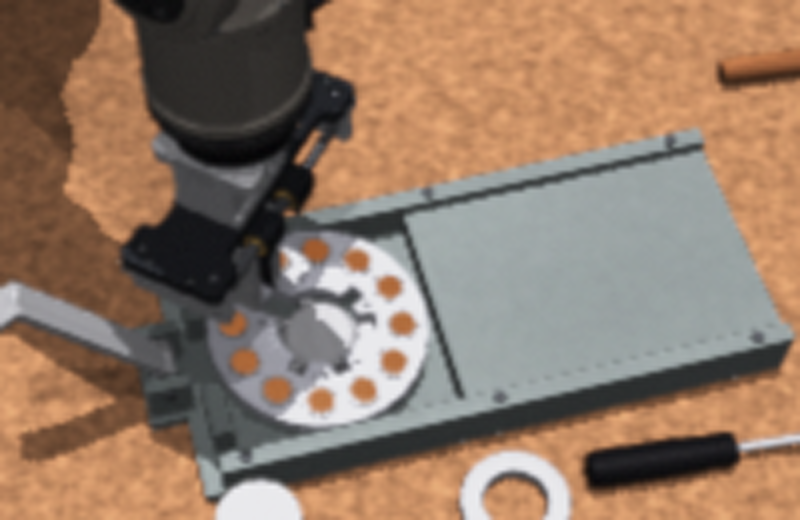

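>>> {"op": "drive_tool", "data": {"series": [[[-0.0006, -0.003, 0, 0], [-0.0006, -0.003, 0, 0]]]}}

```text
time: 5.97
eef_pos: [0.4814, -0.0605, 0.0468]
tool_rot: [-0.328, 0.945, 0.003, 0.018]
force: [3.6, 10.3, -3.4]
grip_width: 0.0142
```

>>> {"op": "drive_tool", "data": {"series": [[[0, 0, 0, 0], [0, 0, 0, 0], [0, 0, 0, 0]]], "grip": 0.81}}

```text
time: 6.22
eef_pos: [0.4813, -0.0596, 0.0469]
tool_rot: [-0.328, 0.944, 0.003, 0.018]
force: [-0.3, 0.6, 1.0]
grip_width: 0.0177
```

```bash
cat >> h.py <<'E'
def wheel():
    im,d,c=look("scene");cl=cloud(d,c)
    m=(cl[...,2]>.012)&(cl[...,2]<.055)&(np.hypot(cl[...,0]-.519,cl[...,1]+.028)<.09)&(im.min(2)>120)&(np.ptp(im.astype(int),axis=2)<12)
    r=np.hypot(cl[...,0]-.519,cl[...,1]+.028); m&=(r>.041)&(r<.073)
    q=cl[m]; A=np.c_[q[:,:2]-[.519,-.028],np.ones(len(q))]; k=np.ones(len(q),bool)
    for _ in range(5):
        x=np.linalg.lstsq(A[k],q[k,2],rcond=None)[0]; k=abs(A@x-q[:,2])<.004
    print("wheel top plane: n",k.sum(),len(q),"z at hub",x[2].round(4),"slopes",x[:2].round(3)); return im
E
python3 - <<'E'
from h import *
st();wheel()
E
```

```text
t 6.22 tcp [ 0.4813 -0.0596  0.0469] jaw deg 128.3 q [ 0.69  0.44 -0.81  2.14  0.47  0.71  1.81] F [-0.3  0.6  1. ] w 0.0177
wheel top plane: n 635 652 z at hub 0.0372 slopes [ 0.001 -0.001]
```

>>> {"op": "drive_tool", "data": {"series": [[[-0.0038, -0.0032, 0.001, 0], [-0.0039, 0.0053, 0, -0.12], [-0.0032, 0.0058, 0, -0.12], [-0.0025, 0.0061, 0, -0.12], [-0.0018, 0.0064, 0, -0.12]]]}}

```text
time: 6.68
eef_pos: [0.4649, -0.0412, 0.0479]
tool_rot: [-0.087, 0.996, -0.002, 0.018]
force: [0.7, -0.4, -1.1]
grip_width: 0.0184
```

```bash
cat >> h.py <<'E'
H=np.array([.5195,-.028])
def arc(n,step=-.12):
    s=st();p=s["eef_pos"][:2]-H;th=np.arctan2(p[1],p[0]);y=Ro.from_quat(s["tool_rot"]).as_matrix()[:,1]
    print("r",np.hypot(*p).round(4),"ang",np.degrees(th)%360,"tangent err deg",(np.degrees(np.arctan2(y[1],y[0])-th)+90+90)%180-90)
    pr=s["eef_pos"][:2]
    for i in range(n):
        a=th+step*(i+1);t=H+.055*np.array([np.cos(a),np.sin(a)]);print((t-pr).round(4),round(np.degrees(a)%360,1));pr=t
E
python3 -c "
from h import *
arc(8);wheel()"
```

```text
t 6.68 tcp [ 0.4649 -0.0412  0.0479] jaw deg 100.0 q [ 0.56  0.37 -0.7   2.19  0.4   0.66  1.32] F [ 0.7 -0.4 -1.1] w 0.0184
r 0.0562 ang 193.5388030118803 tangent err deg -3.505384033246173
[-0.      0.0068] 186.7
[-0.0004  0.0066] 179.8
[0.0004 0.0066] 172.9
[0.0012 0.0065] 166.0
[0.002  0.0063] 159.2
[0.0027 0.006 ] 152.3
[0.0034 0.0056] 145.4
[0.0041 0.0052] 138.5
wheel top plane: n 729 752 z at hub 0.0371 slopes [0.001 0.002]
```

>>> {"op": "drive_tool", "data": {"series": [[[0.0, 0.0068, 0, -0.1], [-0.0004, 0.0066, 0, -0.11], [0.0004, 0.0066, 0, -0.11], [0.0012, 0.0065, 0, -0.12], [0.002, 0.0063, 0, -0.12], [0.0027, 0.006, 0, -0.12]]]}}

```text
time: 7.23
eef_pos: [0.4686, -0.003, 0.0484]
tool_rot: [0.258, 0.966, -0.009, 0.016]
force: [-0.7, -1.2, 0.7]
grip_width: 0.0178
```

```bash
python3 -c "
from h import *
arc(8);wheel()"
```

```text
t 7.23 tcp [ 0.4686 -0.003   0.0484] jaw deg 60.1 q [ 0.31  0.35 -0.54  2.19  0.34  0.66  0.58] F [-0.7 -1.2  0.7] w 0.0178
r 0.0567 ang 153.83970552553524 tangent err deg -3.774735818645354
[0.0048 0.005 ] 147.0
[0.0039 0.0053] 140.1
[0.0045 0.0048] 133.2
[0.0051 0.0042] 126.3
[0.0055 0.0036] 119.5
[0.0059 0.0029] 112.6
[0.0062 0.0022] 105.7
[0.0064 0.0014] 98.8
wheel top plane: n 705 732 z at hub 0.037 slopes [0.002 0.001]
```

>>> {"op": "drive_tool", "data": {"series": [[[0.0048, 0.005, 0, -0.1], [0.0039, 0.0053, 0, -0.11], [0.0045, 0.0048, 0, -0.11], [0.0051, 0.0042, 0, -0.12], [0.0055, 0.0036, 0, -0.12], [0.0059, 0.0029, 0, -0.12]]]}}

```text
time: 7.78
eef_pos: [0.4967, 0.0218, 0.048]
tool_rot: [0.565, 0.825, -0.016, 0.01]
force: [-0.2, -0.1, 0.2]
grip_width: 0.0178
```

```bash
python3 -c "
from h import *
arc(8,-.06);wheel()"
```

```text
t 7.78 tcp [0.4967 0.0218 0.048 ] jaw deg 21.2 q [ 0.13  0.38 -0.39  2.11  0.27  0.71 -0.07] F [-0.2 -0.1  0.2] w 0.0178
r 0.0548 ang 114.57862915149258 tangent err deg -3.423352261314662
[0.0029 0.0015] 111.1
[0.0031 0.0011] 107.7
[0.0032 0.0009] 104.3
[0.0032 0.0007] 100.8
[0.0033 0.0005] 97.4
[0.0033 0.0003] 94.0
[0.0033 0.0001] 90.5
[ 0.0033 -0.0001] 87.1
wheel top plane: n 668 685 z at hub 0.0373 slopes [-0.006 -0.003]
```

>>> {"op": "drive_tool", "data": {"series": [[[0.0029, 0.0016, 0, -0.03], [0.0031, 0.0013, 0, -0.05], [0.0032, 0.001, 0, -0.05], [0.0032, 0.0008, 0, -0.05], [0.0033, 0.0006, 0, -0.06], [0.0033, 0.0004, 0, -0.06]]]}}

```text
time: 8.33
eef_pos: [0.513, 0.0253, 0.0468]
tool_rot: [0.672, 0.741, -0.019, 0.005]
force: [-2.7, 1.3, -1.1]
grip_width: 0.018
```

```bash
python3 -c "
from h import *
arc(8,-.04);wheel()"
```

```text
t 8.33 tcp [0.513  0.0253 0.0468] jaw deg 5.6 q [ 0.07  0.4  -0.32  2.06  0.23  0.73 -0.31] F [-2.7  1.3 -1.1] w 0.018
r 0.0537 ang 96.98378448369036 tangent err deg -1.429504631544546
[0.002  0.0015] 94.7
[0.0022 0.0001] 92.4
[0.0022 0.    ] 90.1
[ 0.0022 -0.    ] 87.8
[ 0.0022 -0.0001] 85.5
[ 0.0022 -0.0002] 83.2
[ 0.0022 -0.0003] 80.9
[ 0.0022 -0.0004] 78.6
wheel top plane: n 602 614 z at hub 0.0381 slopes [-0.035 -0.017]
```

>>> {"op": "drive_tool", "data": {"series": [[[0, 0, 0, 0], [0, 0, 0, 0], [0, 0, 0, 0]]], "grip": 0.72}}

```text
time: 8.63
eef_pos: [0.5132, 0.0243, 0.0467]
tool_rot: [0.667, 0.744, -0.019, 0.005]
force: [0.6, -0.1, -0.2]
grip_width: 0.0259
```

```bash
python3 -c "
from h import *
arc(1,-.04);im=wheel()
b=(130,260,200,400);cv2.imwrite('pics/s5.png',cv2.resize(im[b[0]:b[1],b[2]:b[3]],None,fx=4,fy=4,interpolation=cv2.INTER_CUBIC))"
```

```text
t 8.63 tcp [0.5132 0.0243 0.0467] jaw deg 6.2 q [ 0.08  0.41 -0.33  2.06  0.23  0.73 -0.29] F [ 0.6 -0.1 -0.2] w 0.0259
r 0.0526 ang 96.90795167039948 tangent err deg -0.686712296202586
[0.0019 0.0026] 94.6
wheel top plane: n 594 607 z at hub 0.0371 slopes [0.004 0.001]
```

View pics/s5.png

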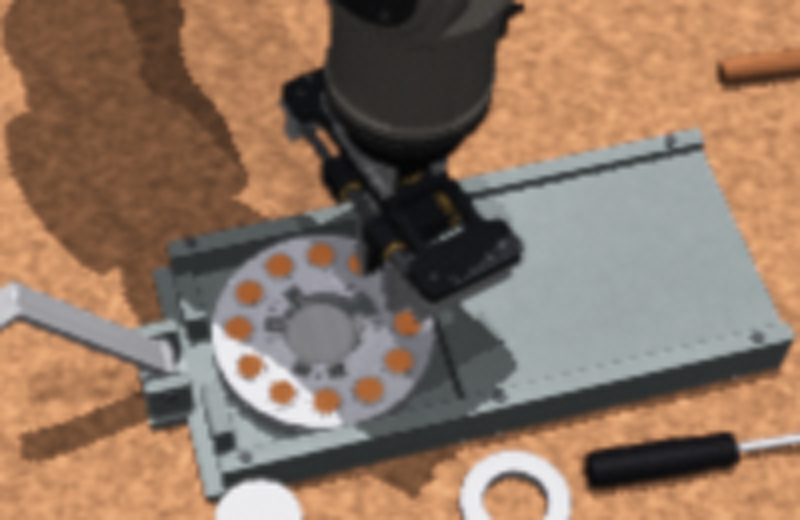

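>>> {"op": "drive_tool", "data": {"series": [[[0.0035, 0.003, -0.002, -0.03], [0.0035, 0.001, -0.002, -0.03], [0.003, 0, 0, -0.04], [0.003, 0, 0, -0.04]]]}}

```text
time: 9.02
eef_pos: [0.5257, 0.0276, 0.0426]
tool_rot: [0.717, 0.697, -0.019, 0.003]
force: [-0.4, -0.7, 0.8]
grip_width: 0.0263
```

```bash
python3 -c "
from h import *
arc(1,-.04);wheel()"
```

```text
t 9.02 tcp [0.5257 0.0276 0.0426] jaw deg -1.7 q [ 0.05  0.43 -0.29  2.04  0.22  0.74 -0.42] F [-0.4 -0.7  0.8] w 0.0263
r 0.0559 ang 83.67377526037674 tangent err deg 4.626007722270742
[ 0.0021 -0.0012] 81.4
wheel top plane: n 582 598 z at hub 0.037 slopes [ 0.004 -0.003]
```

>>> {"op": "drive_tool", "data": {"series": [[[0.0025, -0.0005, 0, -0.06], [0.0025, -0.0006, 0, -0.06], [0, 0, 0, 0]]]}}

```text
time: 9.32
eef_pos: [0.5314, 0.0264, 0.0424]
tool_rot: [0.759, 0.651, -0.02, 0.002]
force: [-1.1, 0.4, -0.2]
grip_width: 0.0264
```

```bash
python3 -c "
from h import *
arc(1,-.04);wheel()"
```

```text
t 9.32 tcp [0.5314 0.0264 0.0424] jaw deg -8.8 q [ 0.03  0.43 -0.26  2.02  0.2   0.74 -0.51] F [-1.1  0.4 -0.2] w 0.0264
r 0.0556 ang 77.69543087672105 tangent err deg 3.5107052485298595
[ 0.002  -0.0011] 75.4
wheel top plane: n 539 548 z at hub 0.0356 slopes [-0.037 -0.155]
```

>>> {"op": "drive_tool", "data": {"series": [[[0.002, -0.0006, 0, -0.04], [0.002, -0.0006, 0, -0.04], [0, 0, 0, 0]]]}}

```text
time: 9.62
eef_pos: [0.5345, 0.0252, 0.0422]
tool_rot: [0.781, 0.624, -0.02, 0.001]
force: [0.5, -0.9, -0.7]
grip_width: 0.0261
```

```bash
python3 -c "
from h import *
arc(1,-.04);wheel()"
```

```text
t 9.62 tcp [0.5345 0.0252 0.0422] jaw deg -12.8 q [ 0.02  0.44 -0.25  2.01  0.18  0.74 -0.57] F [ 0.5 -0.9 -0.7] w 0.0261
r 0.0553 ang 74.29058963494947 tangent err deg 2.943620266747672
[ 0.002  -0.0009] 72.0
wheel top plane: n 524 533 z at hub 0.023 slopes [ 0.001 -0.003]
```

>>> {"op": "drive_tool", "data": {"series": [[[-0.004, 0.0, 0, 0], [-0.002, 0, 0, 0], [0, 0, 0.02, 0.03], [0, 0, 0.035, 0], [0, 0, 0.035, 0], [0, 0, 0.035, 0], [0, 0, 0.03, 0]]], "grip": 0.6}}

```text
time: 10.25
eef_pos: [0.5193, 0.0251, 0.196]
tool_rot: [0.765, 0.643, -0.026, -0.003]
force: [1.0, -1.1, 0.5]
grip_width: 0.0378
```

```bash
python3 -c "
from h import *
st();wheel()"
```

```text
t 10.25 tcp [0.5193 0.0251 0.196 ] jaw deg -9.9 q [ 0.07  0.23 -0.29  1.91  0.1   1.06 -0.44] F [ 1.  -1.1  0.5] w 0.0378
wheel top plane: n 616 636 z at hub 0.023 slopes [ 0.002 -0.   ]
```

Wheel is home. Next, I move over behind the keeper.

>>> {"op": "drive_tool", "data": {"series": [[[-0.005, -0.035, 0.01, 0], [-0.005, -0.037, 0.01, 0], [-0.005, -0.037, 0.003, 0], [-0.005, -0.037, 0, 0], [-0.005, -0.037, 0, 0], [-0.005, -0.037, 0, 0], [-0.005, -0.037, 0, 0], [-0.005, -0.03, 0, 0]]], "grip": 1.0}}

```text
time: 10.97
eef_pos: [0.4784, -0.2647, 0.2299]
tool_rot: [0.757, 0.654, -0.02, 0.003]
force: [0.6, 0.5, 0.1]
grip_width: 0.0005
```

Run:
```python
from h import *
st();wheel()
im,d,c=look("scene");cl=cloud(d,c)
ey=np.array([.174,.985]);ex=np.array([.985,-.174]);r=cl[...,:2]-H;x=r@ex;y=r@ey
m=(abs(x)<.03)&(y<-.12)&(y>-.24)&(cl[...,2]>.06)&(cl[...,2]<.175)
q=np.c_[x[m],y[m],cl[m][:,2]];print(len(q),q.min(0),q.max(0))
for a in np.arange(-.22,-.12,.02):
    k=abs(q[:,1]-a)<.01
    if k.any():print(a.round(2),q[k].mean(0).round(3))
```

```text
t 10.97 tcp [ 0.4784 -0.2647  0.2299] jaw deg -8.4 q [ 0.44  0.2  -0.09  1.86  0.06  1.1   0.18] F [0.6 0.5 0.1] w 0.0005
wheel top plane: n 824 849 z at hub 0.0232 slopes [ 0.    -0.001]
369 [-0.01288289 -0.20699502  0.06141991] [ 0.01430045 -0.12017846  0.15462685]
-0.2 [ 0.002 -0.198  0.144]
-0.18 [ 0.003 -0.18   0.144]
-0.16 [ 0.004 -0.16   0.118]
-0.14 [ 0.003 -0.14   0.09 ]
```

>>> {"op": "drive_tool", "data": {"series": [[[0, -0.003, -0.03, 0], [0, 0, -0.03, 0], [0, 0, -0.03, 0], [0, 0, -0.02, 0], [0, 0, 0, 0]]]}}

```text
time: 11.48
eef_pos: [0.4763, -0.2704, 0.1163]
tool_rot: [0.757, 0.653, -0.019, 0.005]
force: [-0.0, 0.4, 0.2]
grip_width: 0.0003
```

>>> {"op": "drive_tool", "data": {"series": [[[0.0017, 0.01, 0, 0], [0.0017, 0.01, 0, 0], [0.0017, 0.01, 0, 0], [0.0017, 0.01, 0, 0], [0.0017, 0.01, 0, 0]]]}}

```text
time: 11.9
eef_pos: [0.4865, -0.217, 0.1202]
tool_rot: [0.757, 0.653, -0.019, 0.007]
force: [-0.7, -2.2, 1.1]
grip_width: 0.0005
```

```bash
cat >> h.py <<'E'
def keeper():
    s=st();ey=np.array([.174,.985]);ex=np.array([.985,-.174])
    p=s["eef_pos"][:2]-H;print("tool feeder x,y",(p@ex).round(4),(p@ey).round(4))
    im,d,c=look("scene");cl=cloud(d,c);r=cl[...,:2]-H;x=r@ex;y=r@ey
    m=(abs(x)<.014)&(y<.05)&(y>-.22)&(cl[...,2]>.03)&(cl[...,2]<.185)&(im.min(2)>95)&(np.ptp(im.astype(int),axis=2)<25)
    for a in np.arange(-.2,.05,.02):
        k=m&(abs(y-a)<.01)
        if k.sum()>4:print(a.round(2),k.sum(),np.percentile(cl[k][:,2],[10,50,90]).round(3))
    return im
E
python3 -c "
from h import *
keeper()"
```

```text
t 11.9 tcp [ 0.4865 -0.217   0.1202] jaw deg -8.4 q [ 0.37  0.3  -0.11  2.    0.1   0.86  0.05] F [-0.7 -2.2  1.1] w 0.0005
tool feeder x,y 0.0003 -0.1919
-0.14 21 [0.108 0.113 0.122]
-0.12 60 [0.06  0.079 0.101]
-0.1 29 [0.04  0.044 0.054]
-0.02 24 [0.031 0.031 0.033]
-0.0 31 [0.03  0.031 0.033]
0.02 12 [0.03  0.031 0.033]
0.04 7 [0.036 0.048 0.061]
```

>>> {"op": "drive_tool", "data": {"series": [[[0.0015, 0.01, -0.001, 0], [0.0015, 0.01, -0.001, 0], [0.0015, 0.01, -0.001, 0], [0.0015, 0.01, -0.001, 0], [0.0015, 0.01, -0.001, 0], [0.0015, 0.01, -0.001, 0]]]}}

```text
time: 12.45
eef_pos: [0.4977, -0.1482, 0.1152]
tool_rot: [0.756, 0.654, -0.017, 0.008]
force: [0.9, -0.1, -0.5]
grip_width: 0.0009
```

```bash
python3 -c "
from h import *
keeper()"
```

```text
t 12.45 tcp [ 0.4977 -0.1482  0.1152] jaw deg -8.3 q [ 0.27  0.29 -0.15  2.03  0.11  0.84 -0.09] F [ 0.9 -0.1 -0.5] w 0.0009
tool feeder x,y -0.0006 -0.1222
-0.02 19 [0.03  0.031 0.033]
-0.0 36 [0.03  0.031 0.033]
0.02 18 [0.03  0.031 0.033]
0.04 7 [0.036 0.047 0.06 ]
```

>>> {"op": "drive_tool", "data": {"series": [[[0.0015, 0.01, 0, 0], [0.0015, 0.01, 0, 0], [0.0015, 0.01, 0, 0], [0, 0, 0, 0], [0, 0, 0, 0], [0, 0, 0, 0], [0, 0, 0, 0], [0, 0, 0, 0]]]}}

```text
time: 13.17
eef_pos: [0.5028, -0.112, 0.1145]
tool_rot: [0.755, 0.655, -0.017, 0.007]
force: [0.7, -0.2, -0.5]
grip_width: 0.0005
```

```bash
python3 -c "
from h import *
keeper()"
```

```text
t 13.17 tcp [ 0.5028 -0.112   0.1145] jaw deg -8.1 q [ 0.21  0.29 -0.17  2.03  0.11  0.84 -0.16] F [ 0.7 -0.2 -0.5] w 0.0005
tool feeder x,y -0.0019 -0.0857
-0.12 9 [0.041 0.044 0.046]
-0.1 18 [0.042 0.045 0.047]
-0.08 5 [0.069 0.071 0.074]
-0.04 18 [0.154 0.157 0.158]
-0.02 75 [0.031 0.143 0.151]
-0.0 42 [0.03  0.031 0.032]
0.02 26 [0.03  0.031 0.033]
0.04 6 [0.036 0.044 0.056]
```

>>> {"op": "drive_tool", "data": {"series": [[[-0.005, -0.03, 0, 0], [-0.005, -0.03, 0, 0], [-0.005, -0.03, 0.02, 0], [-0.005, -0.03, 0.03, 0], [0, 0, 0.03, 0], [0, 0, 0, 0], [0, 0, 0, 0], [0, 0, 0, 0]]]}}

```text
time: 13.88
eef_pos: [0.4792, -0.2394, 0.1975]
tool_rot: [0.756, 0.654, -0.018, 0.007]
force: [-0.2, 0.0, -0.1]
grip_width: 0.0003
```

>>> {"op": "drive_tool", "data": {"series": [[[0, 0, 0, 0], [0, 0, 0, 0], [0, 0, 0, 0], [0, 0, 0, 0], [0, 0, 0, 0], [0, 0, 0, 0], [0, 0, 0, 0], [0, 0, 0, 0]]]}}

```text
time: 14.55
eef_pos: [0.4784, -0.2363, 0.1937]
tool_rot: [0.755, 0.656, -0.019, 0.004]
force: [-0.2, 0.2, -0.0]
grip_width: 0.0003
```

>>> {"op": "drive_tool", "data": {"series": [[[0, 0, 0, 0], [0, 0, 0, 0], [0, 0, 0, 0], [0, 0, 0, 0], [0, 0, 0, 0], [0, 0, 0, 0], [0, 0, 0, 0], [0, 0, 0, 0]]]}}

```text
time: 15.22
eef_pos: [0.4785, -0.2365, 0.1938]
tool_rot: [0.755, 0.656, -0.019, 0.004]
force: [0.3, -0.6, 0.5]
grip_width: 0.0006
```

```bash
python3 -c "
from h import *
im=keeper();wheel()
b=(130,280,180,400);cv2.imwrite('pics/s6.png',cv2.resize(im[b[0]:b[1],b[2]:b[3]],None,fx=3.6,fy=3.6,interpolation=cv2.INTER_CUBIC))"
```

```text
t 15.22 tcp [ 0.4785 -0.2365  0.1938] jaw deg -8.0 q [ 0.4   0.22 -0.1   1.92  0.07  1.02  0.12] F [ 0.3 -0.6  0.5] w 0.0006
tool feeder x,y -0.0041 -0.2125
-0.12 21 [0.041 0.043 0.046]
-0.1 64 [0.037 0.041 0.046]
-0.08 63 [0.036 0.038 0.041]
-0.06 67 [0.036 0.038 0.041]
-0.04 65 [0.035 0.039 0.041]
-0.02 67 [0.036 0.038 0.04 ]
-0.0 70 [0.035 0.038 0.04 ]
0.02 75 [0.036 0.04  0.059]
0.04 9 [0.042 0.054 0.058]
wheel top plane: n 740 856 z at hub 0.0232 slopes [ 0.001 -0.001]
```

View pics/s6.png

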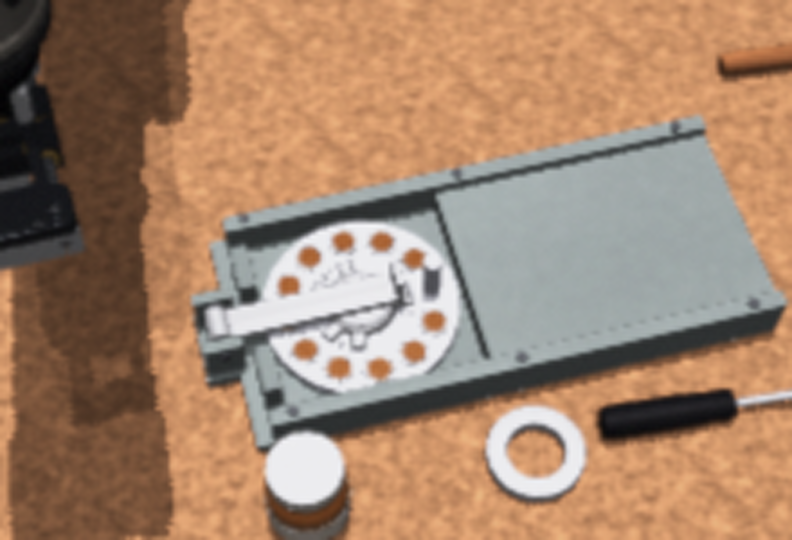

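The picture shows the wheel sunk in around the hub with the peg at (432,283) on the +y side. The bar lies across it from (215,320) to (400,290), level along its length, and the bystanders haven't moved. The robot is clear, so I'm handing in.

```bash
python3 -c "
from h import *
print(ctrl.sign_off())"
```

```text
the job is handed in; nothing more can be done
None
```

The wheel is fully home on the hub, the keeper bar is level across it, and the job is handed in; sign-off reports no verdict. I pulled the wheel by its peg along the channel to the end stops. I then turned it about 139° clockwise with a loose grip until it dropped, and pushed the keeper past upright so it fell level.

**Last checks, at 15.2 s of the 69 s allowed:**
- **Wheel:** the top surface measured 23 mm above the bench and level within about 0.1°; seated is 24 mm, and camera error is about 2 mm. The peg is on the master-spline side.
- **Keeper:** the bar measured flat at 38–40 mm along its whole length, after the wheel was already home.
- **Robot and bystanders:** the gripper is clear of everything and the force reading is near zero. The bystanders visible in the last picture (jar, spacer, screwdriver, brush) look unmoved. The slide box, dish and bottle were outside that view, and I measured none of them again.

**Hitches:** near the end of the turn the wheel tilted about 2° in the grip, so I opened the fingers and it settled level again. It also tilted briefly (about 9°) as it started to drop, but finished level. No final check failed or disagreed.

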